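# Garnish a highball with self-closing tweezers

### The arm

A 7-joint arm with a two-finger parallel gripper is mounted at the origin on a cart in front of the work surface, level with it; the furniture and walls round the work are solid. World frame = base frame: x ahead of the robot, y to its left, z up, the work surface at z = 0. Lengths are in m, angles in rad, forces in N, time in s.
With the tool pointing down it reaches from about 0.4 to 0.875 m from the base axis. Payload 19.3 kg.
Tool frame: the origin (TCP) lies midway between the tips of the shut fingers; the grasp point (between the pads) lies 19 mm behind it; z points along the fingers, y is the line along which they close (so a half turn about z gives the same grasp; the last joint's range is limited). The gripper opens to 85 mm and grips with 20 to 120 N. Pads are 22 mm wide; open, the fingers measure 114 mm over their backs; the gripper's body (76 mm by 85 mm) begins 54 mm behind the grasp point. The pads swing forward as they close: fully open they stand 13 mm farther back than shut.
Start: joints at [-1.362, 0.521, -0.036, 1.599, 0.021, 1.021, -0.113], TCP at [0.172, 0.601, 0.231] pointing down, gripper open.
Joint ranges: [-2.91, 2.91], [-0.3, 2.13], [-1.5, 1.42], [0.17, 2.43], [-1.26, 4.41], [0.16, 1.93], [-2.52, 2.52]. Speed limits (rad/s): [1.89, 1.89, 2.39, 2.39, 3.01, 3.01, 3.01].

### API

Orientations are given as [roll, pitch, yaw] about the fixed x, y, z axes, in that order (R = Rz(yaw) Ry(pitch) Rx(roll)).
In Python, from workcell import bot gives the robot as it stands.
- The arm moves only by the shell command python3 nudge.py FILE [FORCE], which reads ROWS from the file FILE. ROWS is a JSON list of rows, 1 to 5 of them, each of 7 numbers: the finger opening in m, then dx, dy, dz in m, then a rotation vector rx, ry, rz in rad; each row is the pose to reach, as a shift and turn from the pose commanded when the command began, along the tool's axes at that moment; what a row does not reach only later rows make up. A row lasts 1/8 s, in which the tool goes at most 0.0625 m and 0.188 rad, less where a joint would pass 70% of its speed; a pose out of reach is approached as far as the arm can. The fingers move at their own pace and stop on an object; FORCE is the grip in N (left out, the last holds). Time passes only in rows, so rows that do not move let the fingers close. It prints the time, the measured TCP pose, the force, the opening and the grip force at its end. Input that does not fit is refused with a message, and nothing moves.
- bot.observe(): the state, without advancing time (a new reading comes with each control period).
- bot.grab_frame(name): name is "side" or "top" or "wrist"; returns the picture (480x640x3 uint8, blue, green, red); there is no depth.
- bot.calibration(name): a dict with "vfov" (degrees; the focal length in pixels is half the picture's height over the tangent of half this angle, whatever the lens; pixels are square), "cx", "cy" (the principal point, pixels), "dist_coeffs" ([k1, k2, p1, p2, k3] as OpenCV has them; the pictures are not rectified), "eye" and "attitude" of the camera in the world. Camera axes: x right, y down, z forward; pixel columns grow to the right and rows downward; lengths in m; the calibration is good to about 2 mm. A picture is of the moment at which its call begins: read the wrist's pose just before it. calibration takes no time and is no camera call; for the wrist camera it gives the pose at the moment of the call.
- bot.job_done(): hands the job in; it is judged then, once.
The state is a dict: "clock": time; "qpos": joint angles; "qd": joint speeds; "joint_efforts": joint torques, N m; "position": TCP position; "tool_rot": TCP orientation; "force": force on the tool from outside, world axes, zero at the start; "moment": the same for the moment, N m; "grip_width": finger opening in m; "finger_force": force on a finger pad.
Only numpy, scipy, OpenCV 4.12 (cv2) and the standard library are available. Lean on these libraries where they do the work, as an engineer would, in place of code of your own. Each camera call takes 0.05 s, during which the arm holds its last target. There are 200 camera calls.

### The job

Garnish the highball on the tray with the middle one of the three dried orange wheels in the rack, handling it only with the self-closing tweezers: squeeze their grips so the tips open, set the tips round the top edge of the wheel, ease the squeeze until they grip it, and lift it out. Feel its cut onto the glass's rim and set it gently down until it is fully home, let it go, and hang the tweezers back in their stand. The wheels are brittle, so never force one; leave the other wheels and everything else where they are, and do not shove the glass.

Things in the scene. Friction and masses are not known exactly. Their poses are not given: they have to be found in the camera images.
- tweezers: Steel cross-lock tweezers, 133 mm long, 52 g, hanging upright in the stand, tips down. Origin: midway between the two black grips, 39 mm below the top end; z runs up along the tweezers, y from grip to grip. The crowned grips are 12 mm wide (x) and reach from 18 mm below to 12 mm above the origin; untouched they measure 21 mm across (y), tips shut.
- tweezers_pivot (a point): The pivot of both arms, 36 mm above the tweezers' origin. The arms cross below the grips: squeezing the grips opens the tips (along y), about 3.3 mm for each mm of squeeze, from about 14 N on each grip (tips just parting) to about 18 N (17 mm across the grips, tips about 13 mm apart; 15 mm at most).
- tweezers_tip (a point): End of the closed tips, 94 mm below the tweezers' origin. Each tip is 7 mm wide (x), 2 to 3 mm thick, with a flat inner face 18 mm high. As the tips close on a wheel the spring's force is shared: a light squeeze of 5 to 9 N on the grips carries the tweezers and leaves 2 to 3 N at the tips. A finger gap a few tenths of a mm wider drops the tweezers, narrower lets the wheel go.
- tweezers_stand: Fixed upright walnut block, 46 x 56 mm, 86 mm high, with a steel top plate. Its slot, 15 mm (x) by 16 mm (y), opens into a hollow in which the tips can part. Origin: centre of its underside; the tweezers hang with their x and y axes along the stand's.
- stand_seat (a point): Where the tweezers' origin lies when they hang home in the stand: on the slot's axis, 18 mm above the top plate, the undersides of both grips resting on the plate.
- garnish_rack: Fixed wooden base, 66 x 110 mm, with an upright steel fin 1.8 mm thick along its y axis, top edge 50 mm above the worktop, and three pairs of thin wire hoops, 57 mm high, that keep the wheels upright at y = -30, 0 and +30 mm. Origin: centre of the underside. Which wheel is in which place varies.
- wheel_a: A dried orange wheel, 64 mm across, hand sliced 4.5 to 9 mm thick, 12 to 25 g, on edge in the rack, cut down, the cut's end on the fin. The straight cut, 4.5 mm wide, runs up from the rind to 5 mm past the wheel's middle, up to 3 mm to one side of it. Origin: on the cut's centre line, level with the wheel's middle; z up along the cut, away from its mouth; y across the thickness.
- wheel_b: Another wheel like wheel_a; each has its own thickness and its own cut.
- wheel_c: Another wheel like wheel_a; each has its own thickness and its own cut.
- highball: Loose straight-sided clear glass on the serving tray (tray floor 8 mm above the worktop), 72 mm outer diameter, 105 mm high, wall 2.5 mm, 0.24 to 0.4 kg. Origin: centre of its underside. A wheel may sit anywhere round the rim, its plane pointing to the glass's axis; fully home, its middle lies 5 mm below the rim.
- highball_rim (a point): Centre of the glass's mouth, level with the rim. The middle of the wall is 34.75 mm from it.
- spare_tumbler: A bystander: clear tapered tumbler, 81 mm wide, 93 mm high, behind the rack. Origin: centre of the underside.
- espresso_cup: A bystander: small white cup with an ear, 53 mm high, behind the tray. Origin: centre of the underside.

How it is judged:
By the outcome, as a careful person would: the job done as asked, in the order asked, and still so for the second after the job is handed in, with the robot touching nothing.
It also fails if it takes over 54 s, if anything falls off the work surface, if the arm or the gripper's body presses on something with over 40 N, if the wrist force passes 120 N, or if a joint passes its speed limit or range.

## Working session

There is one attempt and no reset: what is moved stays moved. The work goes in short steps, Python scripts to look and compute and a shell command to move; the robot and the scene stay as the last step left them, time stands still between calls to the robot, and variables do not carry over. Pictures are saved under pics/ and viewed, at most 10 in all, crops included, and the job is handed in when it is done.

```bash
ls; mkdir -p pics; python3 - <<'E'
from workcell import bot
import cv2
s=bot.observe();print(s)
for n in("side","top","wrist"):
    c=bot.calibration(n);print(n,c)
    cv2.imwrite(f"pics/{n}0.png",bot.grab_frame(n))
E
```

```text
nudge.py
pics
workcell.py
{'clock': 0.0, 'qpos': array([-1.36222766,  0.52204056, -0.03633068,  1.59997673,  0.02118582,
        1.02111191, -0.11279802]), 'qd': array([-1.19083004e-03,  8.35563376e-04, -9.96397100e-04,  5.77610105e-04,
       -1.38350705e-06,  3.58016281e-05,  1.48560079e-03]), 'joint_efforts': array([ 1.54035615e-04, -9.27130008e+01,  1.98020071e+00, -3.69907236e+01,
        1.80138083e-02,  8.55238759e-03,  6.61915919e-05]), 'position': array([0.171921  , 0.60054574, 0.23072035]), 'tool_rot': array([-3.14044255e+00,  6.84002000e-05,  2.86281089e+00]), 'force': array([-0.0613917 , -0.55993691, -0.52150802]), 'moment': array([ 0.01905771,  0.03947798, -0.01064473]), 'finger_force': 0.0, 'grip_width': 0.08529889721087185}
side {'vfov': 53.873114770579924, 'cx': 314.1972496279191, 'cy': 238.76593375582226, 'dist_coeffs': array([0.02118477, 0.        , 0.        , 0.        , 0.        ]), 'eye': array([0.53146937, 0.82035921, 0.41154638]), 'attitude': array([-1.94348294, -0.01645032, -3.08951229])}
top {'vfov': 42.48209893455265, 'cx': 319.09155086669216, 'cy': 241.62251026687193, 'dist_coeffs': array([-0.07401436,  0.        ,  0.        ,  0.        ,  0.        ]), 'eye': array([0.39193372, 0.05328188, 1.04134586]), 'attitude': array([-2.94699054, -0.01256508, -1.5488817 ])}
wrist {'vfov': 65.78955524145493, 'cx': 314.12488625132966, 'cy': 233.68993188050874, 'dist_coeffs': array([-0.07078058,  0.        ,  0.        ,  0.        ,  0.        ]), 'eye': array([0.09782497, 0.62175198, 0.37373922]), 'attitude': array([2.83326208e+00, 1.72636348e-03, 1.29179271e+00])}
```

View pics/side0.png

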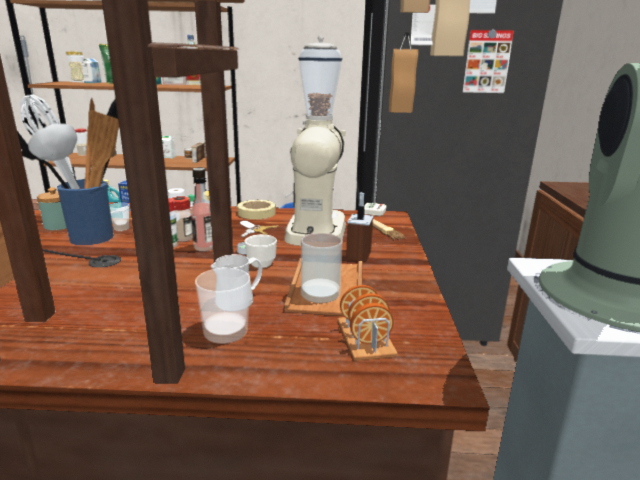

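View pics/top0.png

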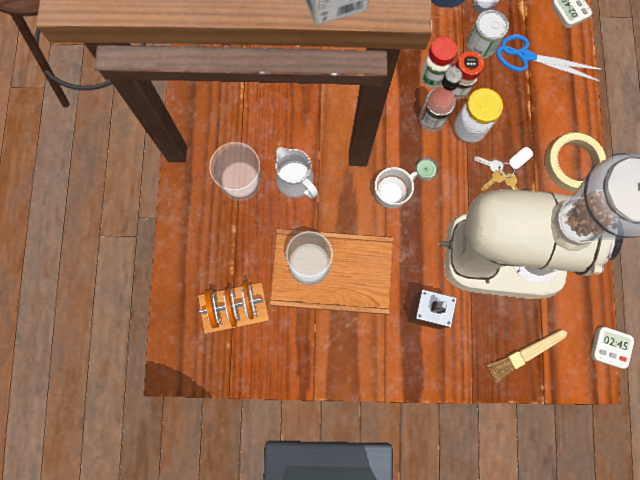

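The side view shows the tweezers in their stand at about (360,225), the glass at (321,265) and the rack at (368,330). In the top view the rack is at (234,307), the glass at (309,258) and the stand at (437,308).

```bash
cat > h.py <<'E'
import numpy as np,cv2
from scipy.spatial.transform import Rotation as R
from workcell import bot
def cam(n):
    c=bot.calibration(n);f=240/np.tan(np.radians(c["vfov"]/2))
    return dict(K=np.array([[f,0,c["cx"]],[0,f,c["cy"]],[0,0,1.]]),d=np.array(c["dist_coeffs"]),e=np.array(c["eye"]),R=R.from_euler("xyz",c["attitude"]).as_matrix())
def ray(c,uv):
    p=cv2.undistortPoints(np.array(uv,float).reshape(-1,1,2),c["K"],c["d"]).reshape(-1,2)
    return (np.c_[p,np.ones(len(p))])@c["R"].T
def plane(c,uv,z):
    r=ray(c,uv);return c["e"]+r*((z-c["e"][2])/r[:,2])[:,None]
def proj(c,P):
    P=np.atleast_2d(np.array(P,float))
    return cv2.projectPoints((P-c["e"])@c["R"],np.zeros(3),np.zeros(3),c["K"],c["d"])[0].reshape(-1,2)
def tri(c1,a,c2,b):
    d1=ray(c1,a)[0];d2=ray(c2,b)[0]
    t=np.linalg.lstsq(np.c_[d1,-d2],c2["e"]-c1["e"],rcond=None)[0]
    p=c1["e"]+d1*t[0];q=c2["e"]+d2*t[1];return (p+q)/2,np.linalg.norm(p-q)
def tool(P):
    "world displacement target point -> tool-frame shift from present TCP"
    s=bot.observe();return R.from_euler("xyz",s["tool_rot"]).inv().apply(np.array(P)-s["position"])
E
python3 - <<'E'
from h import *
c=cam("top")
print("rack",plane(c,[(234,307)],0.02),"glassrim",plane(c,[(309,254)],.113),"stand",plane(c,[(437,307)],.086))
print("stand corners",plane(c,[(422,291),(455,294),(453,326),(417,323)],.086))
a=cv2.imread("pics/top0.png");s=cv2.imread("pics/side0.png")
z=lambda im,x,y,w,h,k:cv2.resize(im[y:y+h,x:x+w],None,fx=k,fy=k,interpolation=cv2.INTER_CUBIC)
A=z(a,190,225,100,110,5)[:, :400] if 0 else z(a,195,275,80,60,5)
B=z(a,407,278,60,60,5); 
C=z(s,330,190,75,180,3)
out=np.zeros((600,800,3),np.uint8);out[:300,:400]=A;out[300:600,:300]=B;out[:540,450:675]=C
cv2.imwrite("pics/z.png",out)
E
```

```text
rack [[0.47997394 0.18302599 0.02      ]] glassrim [[0.55550722 0.06060661 0.113     ]] stand [[ 0.48140183 -0.14005774  0.086     ]]
stand corners [[ 0.50589213 -0.11680168  0.086     ]
 [ 0.50227575 -0.16865362  0.086     ]
 [ 0.45247252 -0.16467075  0.086     ]
 [ 0.45603137 -0.10864192  0.086     ]]
```

View pics/z.png

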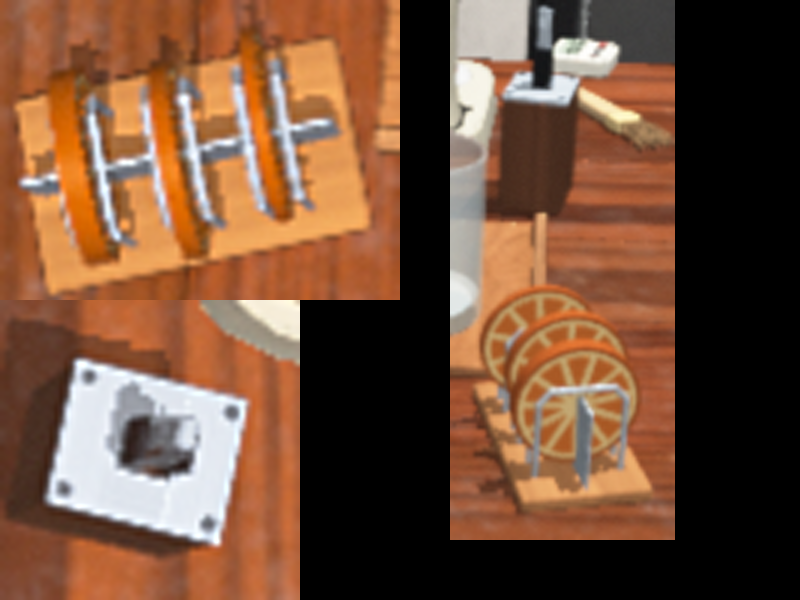

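The crops show the fin running from (25,185) to (335,127), so the rack is turned about 10°. The stand plate's corners are at (80,358), (245,400), (220,545) and (47,503). I'll refine both from the wrist camera, starting above the rack.

```bash
python3 - <<'E'
from h import *
c=cam("top")
q=plane(c,[(423,289.6),(456,298),(451.2,327),(416.4,318.6)],.086);print(q,q.mean(0))
f=plane(c,[(200,312),(262,300.4)],.05);print(f);d=f[0]-f[1];print(np.linalg.norm(d),"yaw",np.degrees(np.arctan2(-d[0],d[1])))
print(tool([.475,.183,.25]))
E
```

```text
[[ 0.50812101 -0.11839042  0.086     ]
 [ 0.49604082 -0.17011647  0.086     ]
 [ 0.45088093 -0.1618357   0.086     ]
 [ 0.46279405 -0.10774812  0.086     ]] [ 0.4794592  -0.13952268  0.086     ]
[[0.46798036 0.23340771 0.05      ]
 [0.48910118 0.13470606 0.05      ]]
0.10093613548318886 yaw 12.078364302793931
[-0.40628347 -0.31810764 -0.01884373]
```

```bash
echo '[[0.05,-0.05,-0.039,-0.002,0,0,0],[0.05,-0.1,-0.078,-0.005,0,0,0],[0.05,-0.15,-0.117,-0.007,0,0,0],[0.05,-0.2,-0.156,-0.01,0,0,0],[0.05,-0.25,-0.195,-0.012,0,0,0]]' > path.dat && python3 nudge.py path.dat
echo '[[0.05,-0.05,-0.039,-0.002,0,0,0],[0.05,-0.1,-0.078,-0.004,0,0,0],[0.05,-0.15,-0.117,-0.006,0,0,0],[0.05,-0.156,-0.123,-0.007,0,0,0],[0.05,-0.156,-0.123,-0.007,0,0,0]]' > path.dat && python3 nudge.py path.dat
python3 - <<'E'
from h import *
np.save("rackcam.npy",cam("wrist"),allow_pickle=True)
cv2.imwrite("pics/w1.png",bot.grab_frame("wrist"))
print(tool([.4795,-.1395,.25]))
E
```

```text
clock: 0.78
position: [0.3568, 0.3467, 0.2433]
tool_rot: [3.141, 0.0, 2.863]
force: [3.0, 0.4, -0.2]
grip_width: 0.0506
finger_force: 0.0
clock: 1.4
position: [0.472, 0.1869, 0.25]
tool_rot: [-3.141, -0.0, 2.861]
force: [-0.4, 0.8, -0.2]
grip_width: 0.0503
finger_force: 0.0
[-9.76729898e-02 -3.12679327e-01 -9.98007159e-05]
```

View pics/w1.png

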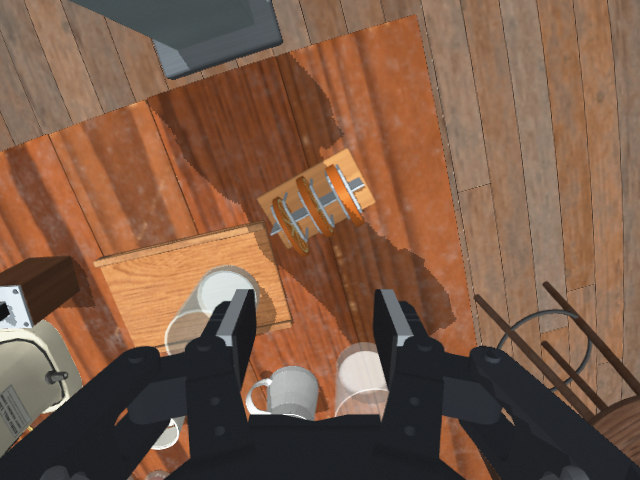

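The wrist view shows the rack at about (315,200), with the middle wheel near (315,205). The glass is at (205,310) and the stand at the far left, (15,300). The mixer stands close behind the stand, so I'll check that clearance.

```bash
python3 - <<'E'
from h import *
t=cam("top");s=cam("side");w=np.load("rackcam.npy",allow_pickle=True).item()
print("knob",tri(t,(445,243),w,(58,377)))
print("lower head edge z.2..3", plane(t,[(470,235),(500,266),(470,235),(500,266)],.22),plane(t,[(470,235),(500,266)],.3))
print("base corner",plane(t,[(447,285)],.02))
# side-view right edge of mixer at y=-.2
for y in(-.18,-.25,-.3):
    r=ray(s,[(345,147),(321,128),(344,235)]);print(y,s["e"]+r*((y-s["e"][1])/r[:,1])[:,None])
print("stand wrist",plane(w,[(12,305)],.086),plane(w,[(315,183)],.077))
E
```

```text
knob (array([ 0.59080317, -0.1626957 ,  0.04714927]), np.float64(0.0001628775497839276))
lower head edge z.2..3 [[ 0.56829793 -0.1598707   0.22      ]
 [ 0.52624894 -0.20009684  0.22      ]
 [ 0.56829793 -0.1598707   0.22      ]
 [ 0.52624894 -0.20009684  0.22      ]] [[ 0.55111986 -0.13910941  0.3       ]
 [ 0.51316649 -0.17541747  0.3       ]]
base corner [[ 0.52474242 -0.17074748  0.02      ]]
-0.18 [[ 0.51562069 -0.18        0.2300155 ]
 [ 0.56706875 -0.18        0.26810836]
 [ 0.50986761 -0.18        0.03172197]]
-0.25 [[ 0.51451168 -0.25        0.2173129 ]
 [ 0.56955982 -0.25        0.2580713 ]
 [ 0.50835603 -0.25        0.00514381]]
-0.3 [[ 0.51371953 -0.3         0.20823962]
 [ 0.57133914 -0.3         0.25090198]
 [ 0.50727633 -0.3        -0.01384059]]
stand wrist [[ 0.48031366 -0.12516336  0.086     ]] [[0.45083985 0.1933647  0.077     ]]
```

```bash
echo '[[0.034,-0.012,-0.06,0,0,0,0],[0.034,-0.024,-0.12,0,0,0,0],[0.034,-0.036,-0.18,0,0,0,0],[0.034,-0.05,-0.24,0,0,0,0],[0.034,-0.078,-0.302,0,0,0,0]]' > path.dat && python3 nudge.py path.dat
echo '[[0.034,0,-0.005,0,0,0,0],[0.034,0,-0.005,0,0,0,0]]' > path.dat && python3 nudge.py path.dat
python3 - <<'E'
from h import *
np.save("standcam.npy",cam("wrist"),allow_pickle=True)
b=bot.grab_frame("wrist");cv2.imwrite("pics/w2.png",b)
c=cam("wrist");u=proj(c,[.4795,-.1395,.09])[0];print(u)
a=cv2.imread("pics/w1.png")
z=lambda im,x,y,w,h,k:cv2.resize(im[y:y+h,x:x+w],None,fx=k,fy=k,interpolation=cv2.INTER_CUBIC)
x,y=int(u[0])-65,int(u[1])-65;print(x,y)
cv2.imwrite("pics/z2.png",np.hstack([z(a,250,140,130,130,3),z(b,x,max(y,0),130,130,3)]))
print(tool([.4795,-.1395,.25]))
E
```

```text
clock: 2.08
position: [0.4628, -0.119, 0.2504]
tool_rot: [3.141, 0.0, 2.866]
force: [1.1, 1.1, -0.1]
grip_width: 0.0341
finger_force: 0.0
clock: 2.33
position: [0.4617, -0.1225, 0.2499]
tool_rot: [3.141, -0.001, 2.864]
force: [0.9, 1.3, -0.2]
grip_width: 0.0337
finger_force: 0.0
[300.4887182  236.46317082]
235 171
[-2.18071816e-02 -1.20703926e-02 -2.99072496e-05]
```

View pics/z2.png

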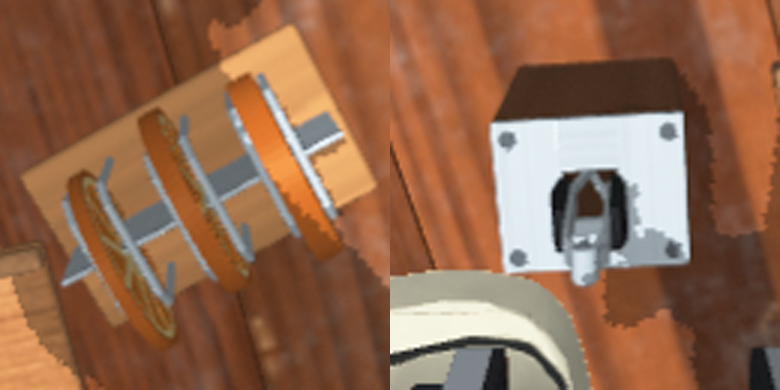

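The right crop shows the plate's corners at (491,122), (683,112), (689,263) and (507,272), with the tweezers' loop end at about (585,275). In the left crop the middle wheel's rind runs from (152,115) to (238,288).

```bash
python3 - <<'E'
from h import *
w=np.load("standcam.npy",allow_pickle=True).item();r=np.load("rackcam.npy",allow_pickle=True).item();t=cam("top")
g=lambda L:[((x-390)/3+235,y/3+171) for x,y in L]
q=plane(w,g([(491,122),(683,112),(689,263),(507,272)]),.086);k=plane(w,g([(507,140),(668,131),(673,249),(518,257)]),.086)
for m in(q,k):
    d=(m[1]+m[2]-m[0]-m[3]);e=(m[0]+m[1]-m[2]-m[3]);d/=2;e/=2
    # image right = +y world, image up = -x
    print(m.mean(0).round(4),"len",np.linalg.norm(d).round(4),np.linalg.norm(e).round(4),"yaw y",np.degrees(np.arctan2(-d[0],d[1])).round(2),"yaw x",np.degrees(np.arctan2(-e[1],-e[0])).round(2))
print("tweezer top",plane(w,g([(585,270)]),.143))
b=lambda L:[(x/3+250,y/3+140) for x,y in L]
m=plane(r,b([(22,178),(290,27),(375,185),(113,325)]),.012)
d=(m[1]+m[2]-m[0]-m[3])/2;e=(m[0]+m[1]-m[2]-m[3])/2
print(m.mean(0),np.linalg.norm(d),np.linalg.norm(e),np.degrees(np.arctan2(-d[0],d[1])),np.degrees(np.arctan2(-e[1],-e[0])))
E
```

```text
[ 0.4803 -0.1387  0.086 ] len 0.0543 0.0459 yaw y -12.85 yaw x -12.47
[ 0.4806 -0.1391  0.086 ] len 0.0459 0.0359 yaw y -12.67 yaw x -12.76
tweezer top [[ 0.48110464 -0.13899916  0.143     ]]
[0.47982514 0.186351   0.012     ] 0.10622022592326688 0.06261828705375297 13.235450390721686 13.540028169897326
```

```bash
echo '[[0.034,-0.011,-0.007,0,0,0,-0.028],[0.034,-0.0225,-0.0121,0.02,0,0,-0.056],[0.034,-0.0225,-0.0121,0.05,0,0,-0.056],[0.034,-0.0225,-0.0121,0.08,0,0,-0.056],[0.034,-0.0225,-0.0121,0.08,0,0,-0.056]]' > path.dat && python3 nudge.py path.dat 30
python3 - <<'E'
from h import *
np.save("lowcam.npy",cam("wrist"),allow_pickle=True)
s=bot.observe();print(s["position"],s["force"])
cv2.imwrite("pics/w3.png",bot.grab_frame("wrist"))
print(tool([.4805,-.139,.09]))
E
```

```text
clock: 3.0
position: [0.4793, -0.1396, 0.1689]
tool_rot: [3.141, -0.003, 2.922]
force: [0.6, 0.3, 0.2]
grip_width: 0.0342
finger_force: 0.0
[ 0.47929483 -0.13964649  0.16887283] [0.63536187 0.26337847 0.2373915 ]
[-0.00034038  0.0012582   0.08017041]
```

View pics/w3.png

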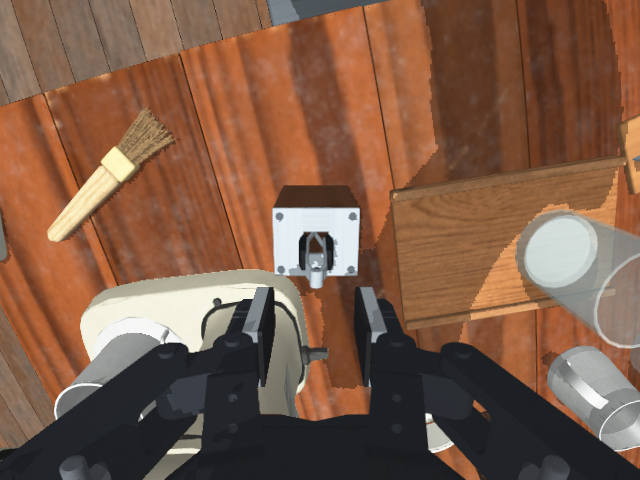

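The tweezers (317,260) line up with the middle of the fingers (about 314), so I'll go down and close gently.

```bash
echo '[[0.034,0,0.001,0.03,0,0,0],[0.034,0,0.001,0.06,0,0,0],[0.034,0,0.001,0.077,0,0,0],[0.026,0,0.001,0.077,0,0,0],[0.026,0,0.001,0.077,0,0,0]]' > path.dat && python3 nudge.py path.dat 30
echo '[[0.022,0,0,0,0,0,0],[0.022,0,0,0,0,0,0],[0.021,0,0,0,0,0,0],[0.021,0,0,0,0,0,0]]' > path.dat && python3 nudge.py path.dat
echo '[[0.020,0,0,0,0,0,0],[0.020,0,0,0,0,0,0],[0.020,0,0,0,0,0,0]]' > path.dat && python3 nudge.py path.dat
```

```text
clock: 3.68
position: [0.481, -0.1405, 0.0945]
tool_rot: [3.141, 0.002, 2.919]
force: [-0.3, -0.5, -0.5]
grip_width: 0.0257
finger_force: 0.0
clock: 4.18
position: [0.4802, -0.1407, 0.0932]
tool_rot: [3.142, 0.0, 2.919]
force: [0.3, 1.1, 2.2]
grip_width: 0.0213
finger_force: 0.8
clock: 4.55
position: [0.4803, -0.1408, 0.0932]
tool_rot: [-3.142, 0.0, 2.919]
force: [0.8, 1.8, 5.7]
grip_width: 0.0202
finger_force: 13.6
```

```bash
echo '[[0.0197,0,0,0,0,0,0],[0.0197,0,0,0,0,0,0],[0.0197,0,0,-0.01,0,0,0],[0.0197,0,0,-0.03,0,0,0],[0.0197,0,0,-0.05,0,0,0]]' > path.dat && python3 nudge.py path.dat
echo '[[0.0197,0,0,-0.03,0,0,0],[0.0197,0,0,-0.06,0,0,0],[0.0197,0,0,-0.075,0,0,0],[0.0197,0,0,-0.075,0,0,0]]' > path.dat && python3 nudge.py path.dat
python3 - <<'E'
from h import *
cv2.imwrite("pics/s1.png",bot.grab_frame("side"));cv2.imwrite("pics/t1.png",bot.grab_frame("top"))
s=bot.observe();print(s["position"],s["tool_rot"])
E
```

```text
clock: 5.18
position: [0.4799, -0.1408, 0.1441]
tool_rot: [-3.141, -0.0, 2.919]
force: [-0.9, 0.3, -1.3]
grip_width: 0.0194
finger_force: 15.0
clock: 5.68
position: [0.4804, -0.1407, 0.2187]
tool_rot: [3.141, 0.001, 2.919]
force: [0.4, -0.4, -0.8]
grip_width: 0.0197
finger_force: 15.0
[ 0.4797977  -0.14056885  0.21734284] [-3.14150974e+00 -1.06182299e-03  2.91890803e+00]
```

View pics/s1.png

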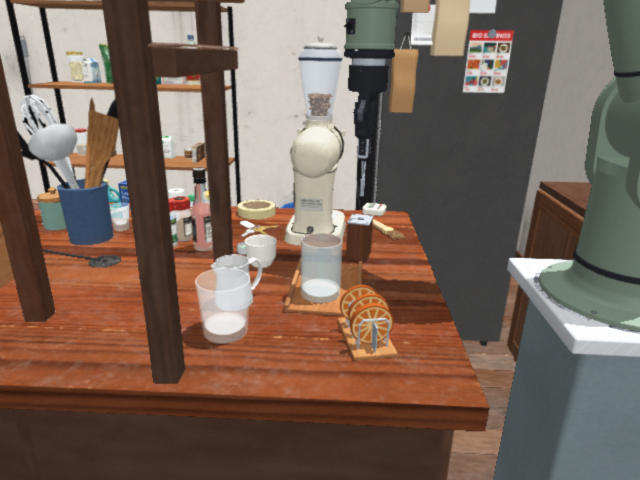

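The side view shows the tweezers hanging straight in the gripper at about (362,190), with everything else in place. Next I'll locate the middle wheel from the ends of its rind (height about 45 mm) in two views.

```bash
python3 - <<'E'
from h import *
r=np.load("rackcam.npy",allow_pickle=True).item();t=cam("top")
def go(name,c,x0,y0,w,h):
    im=cv2.imread(name)[y0:y0+h,x0:x0+w];hsv=cv2.cvtColor(im,cv2.COLOR_BGR2HSV)
    m=cv2.inRange(hsv,(5,200,120),(16,255,255))
    n,l,st,ce=cv2.connectedComponentsWithStats(m,connectivity=4)
    for i in range(1,n):
        if st[i,4]<40: continue
        p=np.argwhere(l==i)[:,::-1].astype(float)
        mu=p.mean(0);u,s,v=np.linalg.svd(p-mu,full_matrices=False);a=(p-mu)@v[0]
        b=(p-mu)@v[1]
        # end points: mean of the outermost pixels along the long axis
        e=[p[a<a.min()+2].mean(0),p[a>a.max()-2].mean(0)];e=np.array(e)+[x0,y0]
        P=plane(c,e,.045);d=P[1]-P[0]
        print(name,st[i,4],mu+[x0,y0],"ends",e.round(1).tolist(),"mid",P.mean(0).round(4),"len",np.linalg.norm(d).round(4),"yaw",np.degrees(np.arctan(d[1]/d[0])).round(1),"b",np.ptp(b).round(1))
go("pics/top0.png",t,195,275,80,60)
go("pics/w1.png",r,250,140,130,130)
p=proj(t,[[.48,.185,.05]]);print(p)
E
```

```text
pics/top0.png 126 [247.04761905 298.98412698] ends [[243.7, 281.7], [251.0, 317.5]] mid [0.4905 0.1589 0.045 ] len 0.0594 yaw 14.0 b 4.4
pics/top0.png 215 [209.59534884 307.86976744] ends [[207.1, 290.2], [214.2, 325.8]] mid [0.4754 0.2175 0.045 ] len 0.0589 yaw 14.2 b 7.4
pics/top0.png 158 [229.41139241 307.79746835] ends [[225.9, 289.7], [233.1, 324.8]] mid [0.4774 0.1872 0.045 ] len 0.058 yaw 14.4 b 5.3
pics/w1.png 202 [334.23762376 176.97524752] ends [[329.5, 167.3], [338.8, 186.1]] mid [0.4555 0.2108 0.045 ] len 0.0199 yaw 11.0 b 8.6
pics/w1.png 124 [302.80645161 190.78225806] ends [[298.9, 181.4], [306.7, 201.4]] mid [0.4608 0.1785 0.045 ] len 0.0206 yaw 4.6 b 7.8
pics/w1.png 83 [277.63855422 213.37349398] ends [[273.6, 203.0], [281.9, 223.7]] mid [0.4747 0.149  0.045 ] len 0.022 yaw 3.6 b 4.0
pics/w1.png 192 [353.8125     213.44791667] ends [[348.9, 204.5], [359.2, 222.9]] mid [0.4955 0.22   0.045 ] len 0.0212 yaw 13.8 b 8.9
pics/w1.png 113 [321.38938053 225.31858407] ends [[315.8, 217.4], [327.0, 233.6]] mid [0.4982 0.1863 0.045 ] len 0.0199 yaw 17.8 b 6.6
pics/w1.png 73 [296.49315068 246.71232877] ends [[290.3, 238.6], [303.5, 254.5]] mid [0.5125 0.157  0.045 ] len 0.0212 yaw 21.5 b 3.9
[[230.47791146 305.2818683 ]]
```

```bash
python3 - <<'E'
from h import *
print(tool([.479,.1868,.190]),bot.observe()["qpos"])
r=np.load("rackcam.npy",allow_pickle=True).item()
P=plane(r,[(300.5,178.2),(329.2,235.8)],.045);d=P[1]-P[0];print(P.mean(0),np.linalg.norm(d),np.degrees(np.arctan(d[1]/d[0])))
E
```

```text
[0.07304793 0.31911158 0.02739396] [-0.04192395  0.3518386   0.26605715  1.94878376 -0.12006981  0.85704528
  1.63555949]
[0.47924576 0.18544161 0.045     ] 0.06334289995010539 9.857711575204064
```

```bash
echo '[[0.0197,0.01,0.055,0,0,0,-0.1],[0.0197,0.024,0.11,0,0,0,-0.2],[0.0197,0.037,0.165,0,0,0,-0.3],[0.0197,0.05,0.22,0,0,0,-0.4],[0.0197,0.062,0.275,0,0,0,-0.463]]' > path.dat && python3 nudge.py path.dat
echo '[[0.0197,-0.01,0.044,0.014,0,0,0],[0.0197,-0.01,0.044,0.027,0,0,0],[0.0197,-0.01,0.044,0.027,0,0,0]]' > path.dat && python3 nudge.py path.dat
python3 - <<'E'
from h import *
np.save("cam4.npy",cam("wrist"),allow_pickle=True)
s=bot.observe();print(s["position"],s["tool_rot"],s["grip_width"],s["finger_force"])
a=bot.grab_frame("wrist");cv2.imwrite("pics/w4.png",a)
print(tool([.479,.1868,.190]))
cv2.imwrite("pics/z4.png",cv2.resize(a[130:330,210:420],None,fx=3,fy=3,interpolation=cv2.INTER_CUBIC)[:600,:630])
E
```

```text
clock: 6.4
position: [0.4798, 0.1428, 0.2171]
tool_rot: [-3.141, -0.002, -2.899]
force: [1.1, 0.4, -0.6]
grip_width: 0.0202
finger_force: 15.0
clock: 6.78
position: [0.4789, 0.1855, 0.1895]
tool_rot: [-3.141, -0.003, -2.902]
force: [0.7, -1.1, 1.1]
grip_width: 0.02
finger_force: 15.0
[0.47888732 0.18546205 0.18947909] [-3.14053887 -0.00329519 -2.90151095] 0.019968773333802353 14.970208397135139
[3.54221074e-05 1.63156531e-03 3.30764936e-04]
```

View pics/z4.png

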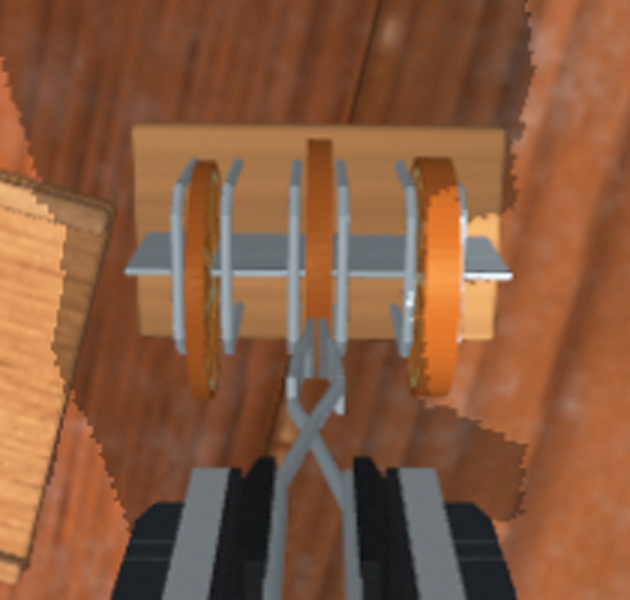

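The tips are at crop (318,330), directly over the middle wheel (column 319), and the wheel's plane is parallel to the tool. Next is the tips' offset from the fin line.

```bash
python3 - <<'E'
from h import *
c=np.load("cam4.npy",allow_pickle=True).item()
g=lambda x,y:[(x/3+210,y/3+130)]
T=plane(c,g(318,335),.1895-.083)[0]
print("tip",T)
for r in(271,):
    F=plane(c,g(319,r),.05)[0];print("fin",F)
    print("fin-tip in tool",tool(bot.observe()["position"]+F-T))
for p in [(125,271),(512,276)]: print(plane(c,g(*p),.05))
print("wheel ends",plane(c,g(319,140),.045))
print(tool(np.append(T[:2],.19)))
E
```

```text
tip [0.47849018 0.18593226 0.1065    ]
fin [0.47967479 0.18664706 0.05      ]
fin-tip in tool [-0.00143098  0.00045886  0.05649696]
[[0.49184726 0.13693088 0.05      ]]
[[0.46883638 0.2364727  0.05      ]]
wheel ends [[0.44686756 0.17857931 0.045     ]]
[0.0007363  0.00090932 0.00033271]
```

```bash
echo '[[0.0172,0,0.0005,0,0,0,0],[0.0172,0,0.0005,0,0,0,0],[0.0172,0,0.0005,0.01,0,0,0],[0.0172,0,0.0005,0.02,0,0,0],[0.0172,0,0.0005,0.02,0,0,0]]' > path.dat && python3 nudge.py path.dat 40
python3 - <<'E'
from h import *
a=bot.grab_frame("wrist");s=bot.observe();print(s["position"],s["force"],s["grip_width"],s["finger_force"])
cv2.imwrite("pics/z5.png",cv2.resize(a[170:300,260:400],None,fx=4,fy=4,interpolation=cv2.INTER_CUBIC))
E
```

```text
clock: 7.45
position: [0.4791, 0.1865, 0.1701]
tool_rot: [-3.141, -0.002, -2.901]
force: [0.2, 0.5, 0.6]
grip_width: 0.0174
finger_force: 18.0
[0.47940544 0.18662565 0.17063125] [0.02534058 0.47576084 0.53536666] 0.017764486913706384 17.977866679648287
```

View pics/z5.png

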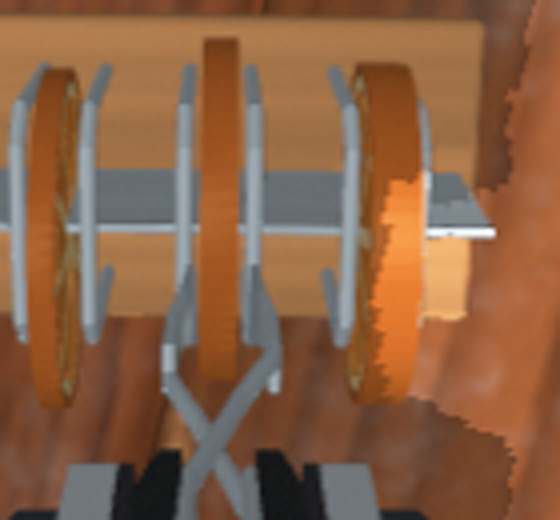

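The tips (185 and 255) straddle the wheel (220) evenly, so I'll lower and then ease.

```bash
echo '[[0.0172,0,0,0.009,0,0,0],[0.0172,0,0,0.018,0,0,0],[0.0172,0,0,0.018,0,0,0],[0.0186,0,0,0.018,0,0,0],[0.0186,0,0,0.018,0,0,0]]' > path.dat && python3 nudge.py path.dat
echo '[[0.019,0,0,0,0,0,0],[0.019,0,0,0,0,0,0]]' > path.dat && python3 nudge.py path.dat
echo '[[0.0193,0,0,0,0,0,0],[0.0193,0,0,0,0,0,0]]' > path.dat && python3 nudge.py path.dat
```

```text
clock: 8.12
position: [0.4798, 0.1868, 0.1534]
tool_rot: [3.142, 0.0, -2.901]
force: [-0.4, 0.1, -0.1]
grip_width: 0.0187
finger_force: 7.7
clock: 8.38
position: [0.4797, 0.1868, 0.1533]
tool_rot: [3.142, 0.0, -2.901]
force: [-0.5, 0.1, -0.5]
grip_width: 0.0193
finger_force: 0.8
clock: 8.62
position: [0.4797, 0.1868, 0.1532]
tool_rot: [3.142, 0.0, -2.901]
force: [0.2, -0.1, 0.3]
grip_width: 0.0188
finger_force: 0.0
```

```bash
echo '[[0.0187,0,0,0,0,0,0],[0.0187,0,0,0,0,0,0],[0.0187,0,0,0,0,0,0]]' > path.dat && python3 nudge.py path.dat
```

```text
clock: 9.0
position: [0.4796, 0.1868, 0.1532]
tool_rot: [-3.142, 0.0, -2.901]
force: [-0.3, 0.0, 0.1]
grip_width: 0.0187
finger_force: 4.4
```

```bash
echo '[[0.0186,0,0,0,0,0,0],[0.0186,0,0,0,0,0,0]]' > path.dat && python3 nudge.py path.dat; echo '[[0.0186,0,0,-0.004,0,0,0],[0.0186,0,0,-0.008,0,0,0],[0.0186,0,0,-0.008,0,0,0]]' > path.dat && python3 nudge.py path.dat
```

```text
clock: 9.25
position: [0.4797, 0.1867, 0.1532]
tool_rot: [-3.142, 0.0, -2.901]
force: [-0.1, 0.2, 1.4]
grip_width: 0.019
finger_force: 5.8
clock: 9.62
position: [0.4798, 0.1868, 0.1615]
tool_rot: [3.141, 0.001, -2.901]
force: [0.2, 0.2, -0.6]
grip_width: 0.0187
finger_force: 5.7
```

```bash
echo '[[0.01855,0,0,0,0,0,0],[0.01855,0,0,-0.01,0,0,0],[0.01855,0,0,-0.022,0,0,0],[0.01855,0,0,-0.034,0,0,0],[0.01855,0,0,-0.046,0,0,0]]' > path.dat && python3 nudge.py path.dat; echo '[[0.01855,0,0,-0.015,0,0,0],[0.01855,0,0,-0.03,0,0,0],[0.01855,0,0,-0.03,0,0,0],[0.01855,0,0,-0.03,0,0,0]]' > path.dat && python3 nudge.py path.dat
python3 - <<'E'
from h import *
np.save("cam6.npy",cam("wrist"),allow_pickle=True);S=bot.observe()
a=bot.grab_frame("wrist");b=bot.grab_frame("side");print(S["position"],S["tool_rot"],S["force"],S["finger_force"])
cv2.imwrite("pics/w6.png",a);cv2.imwrite("pics/s6.png",b)
A=cv2.resize(a[90:290,200:400],None,fx=2,fy=2,interpolation=cv2.INTER_CUBIC)
B=cv2.resize(b[200:400,280:480],None,fx=2,fy=2,interpolation=cv2.INTER_CUBIC)
cv2.imwrite("pics/z6.png",np.hstack([A,B]))
E
```

```text
clock: 10.25
position: [0.4798, 0.1868, 0.2083]
tool_rot: [3.141, 0.001, -2.901]
force: [-0.3, 0.3, -0.4]
grip_width: 0.0186
finger_force: 6.4
clock: 10.75
position: [0.4795, 0.1867, 0.2369]
tool_rot: [-3.142, -0.0, -2.901]
force: [0.2, 0.7, -0.3]
grip_width: 0.0188
finger_force: 6.4
[0.47946066 0.18673158 0.23686778] [-3.14152407e+00 -3.72652575e-04 -2.90136302e+00] [ 0.21211232  0.70421531 -0.25879466] 6.427538450807333
```

View pics/z6.png

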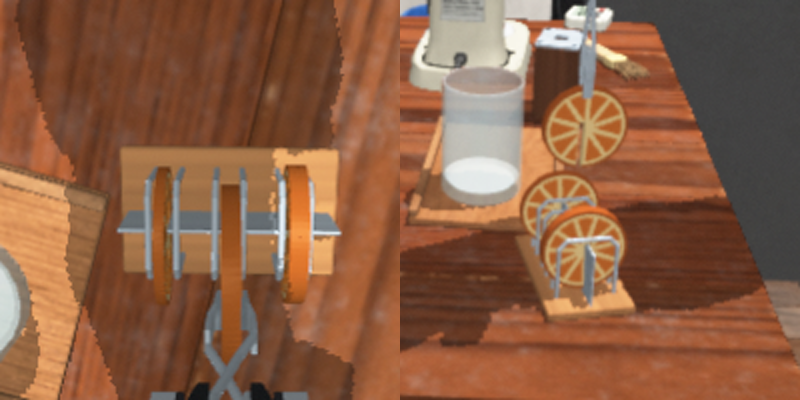

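The wheel is out of the rack, held upright with its cut pointing down (mouth at about (583,163) in the crop), and its neighbours are untouched. That was my last picture, so I'll measure the glass and the cut numerically from the side and top frames.

```bash
python3 - <<'E'
from h import *
s=cam("side");t=cam("top")
b=cv2.imread("pics/s6.png");g=cv2.cvtColor(b,cv2.COLOR_BGR2GRAY).astype(float)
gx=np.abs(cv2.Sobel(g,cv2.CV_64F,1,0,ksize=3))
pr=gx[245:280].mean(0)
print("left",[(c,int(pr[c])) for c in range(294,309)]);print("right",[(c,int(pr[c])) for c in range(335,350)])
hsv=cv2.cvtColor(b,cv2.COLOR_BGR2HSV)
for r in range(258,288,2): print(r,hsv[r,350:396,2].tolist())
T=cv2.imread("pics/t1.png");G=cv2.cvtColor(T,cv2.COLOR_BGR2GRAY)[210:310,260:360]
G=cv2.resize(G,None,fx=4,fy=4,interpolation=cv2.INTER_CUBIC)
C=cv2.HoughCircles(G,cv2.HOUGH_GRADIENT_ALT,1,5,param1=150,param2=.6,minRadius=60,maxRadius=120)
print(None if C is None else [( (x+.5)/4-.5+260,(y+.5)/4-.5+210,r/4) for x,y,r in C[0]])
E
```

```text
left [(294, 40), (295, 48), (296, 66), (297, 74), (298, 87), (299, 91), (300, 81), (301, 77), (302, 89), (303, 58), (304, 27), (305, 18), (306, 14), (307, 11), (308, 7)]
right [(335, 21), (336, 23), (337, 26), (338, 28), (339, 40), (340, 69), (341, 125), (342, 104), (343, 31), (344, 16), (345, 37), (346, 50), (347, 29), (348, 9), (349, 26)]
258 [78, 93, 116, 129, 154, 184, 195, 189, 178, 176, 176, 175, 173, 175, 174, 174, 176, 185, 197, 198, 191, 184, 188, 199, 192, 180, 187, 197, 193, 184, 176, 175, 174, 175, 178, 183, 188, 192, 195, 195, 198, 190, 165, 147, 151, 152]
260 [78, 101, 122, 144, 171, 194, 193, 196, 197, 198, 195, 194, 194, 192, 186, 180, 179, 176, 185, 192, 193, 192, 191, 199, 199, 197, 198, 192, 183, 184, 187, 193, 194, 196, 197, 195, 188, 184, 179, 178, 183, 192, 176, 141, 127, 122]
262 [104, 116, 132, 162, 191, 188, 175, 174, 175, 178, 182, 183, 188, 192, 195, 198, 199, 198, 195, 174, 128, 140, 170, 198, 199, 200, 199, 197, 198, 194, 190, 188, 182, 178, 176, 176, 174, 174, 175, 173, 183, 192, 174, 139, 121, 117]
264 [173, 124, 138, 170, 188, 175, 174, 175, 175, 172, 
[... 2666 characters left out ...]
40, 142, 142, 145, 147, 147, 147, 147, 145, 144, 143, 141, 141, 142, 142, 145, 146, 147, 147, 146]
[(np.float32(308.375), np.float32(256.375), np.float32(24.066984)), (np.float32(309.875), np.float32(259.625), np.float32(27.31484)), (np.float32(307.375), np.float32(264.875), np.float32(20.230228)), (np.float32(300.875), np.float32(260.375), np.float32(27.14302)), (np.float32(303.375), np.float32(250.375), np.float32(24.675142)), (np.float32(308.375), np.float32(256.375), np.float32(20.030485)), (np.float32(307.125), np.float32(247.375), np.float32(23.280962)), (np.float32(309.875), np.float32(259.625), np.float32(17.018158)), (np.float32(312.625), np.float32(265.375), np.float32(16.612764))]
```

```bash
python3 - <<'E'
from h import *
s=cam("side");t=cam("top")
c=plane(t,[(308.375,256.375)],.113)[0];print("top rim",c)
c2=plane(t,[(309.875,259.625)],.113)[0];print(c2)
th=np.linspace(0,2*np.pi,181)
for y in (.058,.061,.064):
  for x in(.55,.555,.56):
    L=[];
    for z in(.06,.09):
        u=proj(s,np.c_[x+.036*np.cos(th),y+.036*np.sin(th),np.full(181,z)]);L+=[u[:,0].min().round(1),u[:,0].max().round(1),u[:,1].mean().round(0)]
    print(x,y,L)
# cut: ray through cut, plane y at wheel
S=bot.observe();R_=R.from_euler("xyz",S["tool_rot"]).as_matrix();n=R_[:,1]
r=ray(s,[(370.5,262),(370.5,270),(370.3,280)])
P=s["e"]+r*(((S["position"]-s["e"])@n)/(r@n))[:,None];print(P);print((P-S["position"])@R_)
E
```

```text
top rim [0.5518077  0.06146746 0.113     ]
[0.54684052 0.05905627 0.113     ]
0.55 0.058 [np.float64(302.6), np.float64(343.2), np.float64(267.0), np.float64(302.7), np.float64(343.9), np.float64(252.0)]
0.555 0.058 [np.float64(299.8), np.float64(340.4), np.float64(267.0), np.float64(299.9), np.float64(341.0), np.float64(251.0)]
0.56 0.058 [np.float64(297.0), np.float64(337.5), np.float64(267.0), np.float64(297.0), np.float64(338.1), np.float64(251.0)]
0.55 0.061 [np.float64(302.5), np.float64(343.2), np.float64(268.0), np.float64(302.6), np.float64(343.9), np.float64(252.0)]
0.555 0.061 [np.float64(299.6), np.float64(340.4), np.float64(268.0), np.float64(299.7), np.float64(341.0), np.float64(252.0)]
0.56 0.061 [np.float64(296.8), np.float64(337.5), np.float64(268.0), np.float64(296.9), np.float64(338.1), np.float64(252.0)]
0.55 0.064 [np.float64(302.3), np.float64(343.2), np.float64(269.0), np.float64(302.4), np.float64(343.9), np.float64(253.0)]
0.555 0.064 [np.float64(299.5), np.float64(340.4), np.float64(269.0), np.float64(299.6), np.float64(341.0), np.float64(253.0)]
0.56 0.064 [np.float64(296.7), np.float64(337.5), np.float64(268.0), np.float64(296.7), np.float64(338.1), np.float64(253.0)]
[[0.47751363 0.18618072 0.12999086]
 [0.47673419 0.18598682 0.11705081]
 [0.47604721 0.18581475 0.10064369]]
[[ 1.85995647e-03 -1.12858099e-16  1.06653100e-01]
 [ 2.65223199e-03 -1.41128869e-17  1.19593829e-01]
 [ 3.34657703e-03 -1.01199545e-16  1.36001539e-01]]
```

```bash
python3 - <<'E'
from h import *
print(tool([.5205,.0612,.275]))
E
```

```text
[-0.01004201 -0.1316514  -0.03833625]
```

```bash
echo '[[0.01855,0,0,-0.02,0,0,0],[0.01855,0,-0.01,-0.038,0,0,0.03],[0.01855,-0.002,-0.03,-0.038,0,0,0.07],[0.01855,-0.003,-0.055,-0.038,0,0,0.12],[0.01855,-0.005,-0.08,-0.038,0,0,0.17]]' > path.dat && python3 nudge.py path.dat
echo '[[0.01855,-0.013,-0.024,0,0,0,0.05],[0.01855,-0.014,-0.045,0,0,0,0.0702],[0.01855,-0.014,-0.0496,0,0,0,0.0702],[0.01855,-0.014,-0.0496,0,0,0,0.0702]]' > path.dat && python3 nudge.py path.dat
python3 - <<'E'
from h import *
S=bot.observe();print(S["position"],S["tool_rot"],S["force"],S["finger_force"]);print(tool([.5205,.0612,.275]))
b=bot.grab_frame("side");cv2.imwrite("pics/s7.png",b);a=bot.grab_frame("wrist");cv2.imwrite("pics/w7.png",a)
E
```

```text
clock: 11.48
position: [0.5037, 0.108, 0.2744]
tool_rot: [-3.141, -0.001, -3.076]
force: [0.8, -0.1, 0.1]
grip_width: 0.0187
finger_force: 6.4
clock: 11.98
position: [0.5208, 0.0619, 0.2751]
tool_rot: [3.141, -0.0, -3.141]
force: [0.0, -0.6, -0.9]
grip_width: 0.0185
finger_force: 6.4
[0.52080013 0.0618648  0.27508824] [ 3.14139274e+00 -1.97414734e-04 -3.14126124e+00] [ 0.0072664  -0.57208133 -0.92187125] 6.447829166427255
[ 3.00330309e-04 -6.64713515e-04  8.81622477e-05]
```

```bash
python3 - <<'E'
from h import *
s=cam("side");b=cv2.imread("pics/s7.png");hsv=cv2.cvtColor(b,cv2.COLOR_BGR2HSV);g=cv2.cvtColor(b,cv2.COLOR_BGR2GRAY)
print(proj(s,[[.521,.0619,.199],[.521,.0619,.167],[.521,.0619,.172],[.521,.0619,.135],[.489,.0619,.167],[.553,.0619,.167],[.519,.0615,.113]]).round(1))
for r in range(198,238,2): print(r,g[r,326:356].tolist(),hsv[r,334:346,1].tolist())
gx=np.abs(cv2.Sobel(g.astype(float),cv2.CV_64F,1,0,ksize=3));pr=gx[245:280].mean(0);print([(c,int(pr[c])) for c in range(338,345)],[(c,int(pr[c])) for c in range(296,305)])
E
```

```text
[[342.2 192.3]
 [341.5 210.8]
 [341.6 207.9]
 [340.8 228.6]
 [360.6 211.4]
 [322.5 210.1]
 [341.5 240.6]]
198 [183, 182, 177, 160, 122, 98, 106, 135, 160, 170, 162, 133, 116, 113, 112, 116, 119, 130, 148, 159, 137, 115, 112, 113, 114, 123, 134, 151, 161, 147] [117, 111, 121, 164, 190, 194, 197, 183, 160, 133, 109, 98]
200 [183, 177, 150, 103, 113, 145, 158, 143, 128, 143, 168, 159, 133, 116, 112, 110, 114, 128, 158, 162, 137, 113, 111, 110, 111, 119, 142, 164, 165, 154] [172, 147, 114, 126, 164, 191, 199, 201, 193, 170, 128, 122]
202 [172, 135, 108, 137, 157, 143, 123, 112, 111, 115, 134, 159, 169, 152, 118, 112, 114, 133, 162, 162, 131, 114, 113, 115, 129, 154, 167, 151, 122, 113] [198, 191, 160, 128, 111, 134, 186, 198, 196, 164, 125, 122]
204 [158, 111, 140, 161, 137, 116, 112, 111, 110, 111, 113, 129, 157, 168, 155, 132, 116, 137, 171, 160, 127, 114, 124, 148, 167, 161, 132, 115, 110, 111] [199, 198, 195, 170, 127, 114, 131, 166, 187, 153, 109, 124]
206 [111, 133, 166, 164, 165, 160, 156, 144, 126, 119, 115, 112, 118, 143, 169, 163, 138, 146, 171, 163, 138, 149, 165, 164, 144, 11
[... 2669 characters left out ...]
240, 239, 223, 192, 181, 157, 110, 93, 83, 58, 53, 53, 54, 55, 54, 56, 57, 59] [19, 13, 13, 14, 16, 16, 28, 33, 34, 47, 108, 144]
234 [163, 169, 168, 167, 167, 176, 204, 217, 230, 242, 239, 236, 226, 203, 191, 186, 179, 157, 117, 110, 98, 65, 54, 54, 53, 56, 55, 56, 57, 58] [23, 16, 17, 17, 29, 34, 34, 32, 34, 53, 114, 127]
236 [156, 156, 156, 154, 151, 151, 150, 150, 154, 162, 167, 175, 188, 189, 187, 184, 165, 119, 100, 96, 84, 61, 52, 54, 54, 54, 55, 57, 59, 58] [36, 33, 34, 33, 29, 34, 34, 33, 46, 96, 132, 133]
[(338, 28), (339, 40), (340, 68), (341, 123), (342, 104), (343, 32), (344, 15)] [(296, 65), (297, 74), (298, 87), (299, 92), (300, 82), (301, 77), (302, 89), (303, 56), (304, 27)]
```

In the side frame the cut's centre is at column 341.6, and the wall should be at about 342.4. I'll shift about 1.3 mm toward the robot and go down, feeling for the rim.

```bash
echo '[[0.01855,0.0013,-0.0003,0.01,0,0,0],[0.01855,0.0013,-0.0003,0.018,0,0,0],[0.01855,0.0013,-0.0003,0.018,0,0,0]]' > path.dat && python3 nudge.py path.dat | grep -E 'pos|force'
echo '[[0.01855,0,0,0.002,0,0,0],[0.01855,0,0,0.004,0,0,0],[0.01855,0,0,0.004,0,0,0]]' > path.dat && python3 nudge.py path.dat| grep -E 'pos|force'
echo '[[0.01855,0,0,0.001,0,0,0],[0.01855,0,0,0.001,0,0,0]]' > path.dat && python3 nudge.py path.dat| grep -E 'pos|force'
```

```text
position: [0.5192, 0.0616, 0.2563]
force: [0.2, 0.3, -0.7]
finger_force: 6.4
position: [0.5196, 0.0615, 0.2531]
force: [-0.3, 0.2, -1.0]
finger_force: 6.4
position: [0.5196, 0.0614, 0.2521]
force: [-0.4, -0.8, -0.6]
finger_force: 6.4
```

```bash
for i in 1; do echo '[[0.01855,0,0,0.001,0,0,0],[0.01855,0,0,0.001,0,0,0]]' > path.dat && python3 nudge.py path.dat| grep -E 'pos|force'; done
echo '[[0.01855,0,0,0.001,0,0,0],[0.01855,0,0,0.001,0,0,0]]' > path.dat && python3 nudge.py path.dat| grep -E 'pos|force'
```

```text
position: [0.5196, 0.0615, 0.2511]
force: [-0.3, 0.1, 0.6]
finger_force: 6.4
position: [0.5196, 0.0615, 0.2501]
force: [-0.3, -0.1, -1.2]
finger_force: 6.4
```

```bash
python3 - <<'E'
from h import *
b=bot.grab_frame("side");S=bot.observe();print(S["force"],S["moment"]);cv2.imwrite("pics/s8.png",b)
hsv=cv2.cvtColor(b,cv2.COLOR_BGR2HSV);g=cv2.cvtColor(b,cv2.COLOR_BGR2GRAY)
for r in range(206,246,2): print(r,g[r,334:350].tolist(),hsv[r,334:350,1].tolist())
E
```

```text
[ 0.12249496 -0.48953922 -0.75317336] [-0.00596086  0.01266553  0.01979024]
206 [202, 203, 203, 199, 196, 197, 196, 179, 141, 144, 149, 145, 143, 159, 193, 198] [16, 16, 17, 16, 19, 21, 21, 25, 17, 23, 26, 25, 2, 33, 22, 20]
208 [196, 179, 139, 122, 93, 95, 97, 100, 118, 145, 147, 145, 135, 109, 100, 95] [19, 28, 69, 101, 164, 176, 173, 164, 83, 17, 28, 25, 16, 134, 171, 175]
210 [89, 97, 106, 133, 154, 158, 153, 148, 151, 149, 146, 148, 150, 151, 156, 159] [177, 175, 169, 142, 122, 122, 128, 128, 65, 18, 25, 21, 34, 125, 128, 119]
212 [154, 164, 164, 141, 122, 117, 113, 114, 120, 131, 148, 161, 143, 119, 112, 116] [120, 114, 118, 151, 179, 189, 194, 189, 157, 114, 94, 77, 104, 180, 195, 188]
214 [137, 144, 162, 159, 134, 115, 114, 111, 113, 122, 150, 166, 148, 117, 111, 112] [155, 146, 123, 127, 164, 191, 194, 198, 197, 181, 139, 118, 143, 189, 198, 198]
216 [113, 115, 130, 158, 169, 151, 117, 113, 113, 129, 159, 164, 137, 114, 113, 114] [197, 192, 168, 128, 113, 136, 187, 196, 197, 170, 128, 121, 160, 193, 196, 194]
218 [112, 111, 113, 125, 148, 167, 156, 134, 116, 133, 162, 163, 1
[... 1505 characters left out ...]
5, 179, 195, 178, 107, 40, 46, 95, 121, 175, 198, 197, 199, 187]
238 [150, 158, 141, 125, 118, 126, 152, 174, 167, 151, 153, 118, 111, 110, 112, 113] [128, 125, 150, 174, 184, 169, 107, 50, 56, 108, 129, 184, 198, 199, 195, 192]
240 [116, 110, 121, 139, 152, 153, 163, 175, 164, 153, 159, 147, 150, 155, 158, 155] [116, 153, 150, 136, 125, 118, 75, 39, 64, 110, 124, 142, 138, 127, 125, 127]
242 [144, 139, 137, 130, 124, 131, 161, 183, 150, 116, 115, 112, 102, 93, 85, 77] [60, 67, 76, 87, 98, 100, 60, 39, 83, 151, 162, 164, 171, 170, 173, 174]
244 [149, 151, 157, 167, 170, 177, 173, 158, 133, 117, 114, 107, 83, 58, 53, 53] [59, 57, 49, 37, 31, 15, 19, 60, 119, 164, 170, 170, 167, 151, 146, 144]
```

The wall's bright edge (column 341) now shows inside the cut (about 340–343) and there is no contact force, so I'll keep going down.

```bash
f(){ grep -E 'pos|force'; }
echo '[[0.01855,0,0,0.0015,0,0,0],[0.01855,0,0,0.003,0,0,0],[0.01855,0,0,0.003,0,0,0]]' > path.dat && python3 nudge.py path.dat|f
echo '[[0.01855,0,0,0.0015,0,0,0],[0.01855,0,0,0.003,0,0,0],[0.01855,0,0,0.003,0,0,0]]' > path.dat && python3 nudge.py path.dat|f
```

```text
position: [0.5196, 0.0614, 0.247]
force: [-0.2, -0.1, -0.3]
finger_force: 6.4
position: [0.5196, 0.0615, 0.244]
force: [-0.3, -0.2, -0.9]
finger_force: 6.4
```

```bash
f(){ grep -E 'pos|force'; }
echo '[[0.01855,0,0,0.002,0,0,0],[0.01855,0,0,0.004,0,0,0],[0.01855,0,0,0.006,0,0,0],[0.01855,0,0,0.006,0,0,0]]' > path.dat && python3 nudge.py path.dat|f
echo '[[0.01855,0,0,0.002,0,0,0],[0.01855,0,0,0.004,0,0,0],[0.01855,0,0,0.006,0,0,0],[0.01855,0,0,0.006,0,0,0]]' > path.dat && python3 nudge.py path.dat|f
```

```text
position: [0.5196, 0.0615, 0.238]
force: [0.2, 0.3, -1.3]
finger_force: 6.4
position: [0.5196, 0.0614, 0.232]
force: [-0.3, 1.2, -0.6]
finger_force: 6.4
```

```bash
python3 - <<'E'
from h import *
b=bot.grab_frame("side");S=bot.observe();print(S["force"],S["position"]);cv2.imwrite("pics/s9.png",b)
g=cv2.cvtColor(b,cv2.COLOR_BGR2GRAY).astype(float)
s=cam("side");print(proj(s,[[.5196,.0614,S["position"][2]-.1082+d] for d in(.032,-.032)]).round(1))
hsv=cv2.cvtColor(b,cv2.COLOR_BGR2HSV)
for nm in("s7","s8","s9"):
    q=cv2.cvtColor(cv2.imread(f"pics/{nm}.png"),cv2.COLOR_BGR2HSV);m=cv2.inRange(q,(4,90,70),(22,255,255))
    print(nm,[(c,np.flatnonzero(m[170:275,c]).min()+170,np.flatnonzero(m[170:275,c]).max()+170) for c in(330,334,350,354)])
gx=np.abs(cv2.Sobel(g,cv2.CV_64F,1,0,ksize=3));pr=gx[265:285].mean(0);print([(c,int(pr[c])) for c in range(338,345)])
E
```

```text
[-0.35102198 -0.25138532 -1.56595431] [0.5196381  0.06142294 0.23206379]
[[342.1 217. ]
 [340.7 251.8]]
s7 [(330, np.int64(198), np.int64(222)), (334, np.int64(195), np.int64(226)), (350, np.int64(194), np.int64(274)), (354, np.int64(195), np.int64(274))]
s8 [(330, np.int64(213), np.int64(236)), (334, np.int64(210), np.int64(240)), (350, np.int64(208), np.int64(274)), (354, np.int64(209), np.int64(274))]
s9 [(330, np.int64(222), np.int64(245)), (334, np.int64(220), np.int64(245)), (350, np.int64(210), np.int64(274)), (354, np.int64(210), np.int64(274))]
[(338, 18), (339, 15), (340, 21), (341, 28), (342, 11), (343, 18), (344, 15)]
```

```bash
f(){ grep -E 'pos|force'; }
echo '[[0.01855,0,0,0.002,0,0,0],[0.01855,0,0,0.004,0,0,0],[0.01855,0,0,0.006,0,0,0],[0.01855,0,0,0.006,0,0,0]]' > path.dat && python3 nudge.py path.dat|f
echo '[[0.01855,0,0,0.002,0,0,0],[0.01855,0,0,0.004,0,0,0],[0.01855,0,0,0.006,0,0,0],[0.01855,0,0,0.006,0,0,0]]' > path.dat && python3 nudge.py path.dat|f
echo '[[0.01855,0,0,0.001,0,0,0],[0.01855,0,0,0.002,0,0,0],[0.01855,0,0,0.002,0,0,0]]' > path.dat && python3 nudge.py path.dat|f
```

```text
position: [0.5196, 0.0614, 0.226]
force: [-0.3, -0.9, -1.0]
finger_force: 6.4
position: [0.5196, 0.0614, 0.22]
force: [-0.3, -0.4, -1.2]
finger_force: 6.4
position: [0.5196, 0.0615, 0.2181]
force: [0.1, -0.6, -0.2]
finger_force: 6.4
```

```bash
f(){ grep -E 'pos|force'; }
echo '[[0.01855,0,0,0.0005,0,0,0],[0.01855,0,0,0.001,0,0,0],[0.01855,0,0,0.001,0,0,0]]' > path.dat && python3 nudge.py path.dat|f
echo '[[0.01855,0,0,0.0005,0,0,0],[0.01855,0,0,0.001,0,0,0],[0.01855,0,0,0.001,0,0,0]]' > path.dat && python3 nudge.py path.dat|f
echo '[[0.01855,0,0,0.0005,0,0,0],[0.01855,0,0,0.0005,0,0,0]]' > path.dat && python3 nudge.py path.dat|f
```

```text
position: [0.5197, 0.0614, 0.2171]
force: [-0.7, 0.5, 0.1]
finger_force: 6.4
position: [0.5197, 0.0615, 0.2162]
force: [-0.1, 0.6, 1.6]
finger_force: 6.5
position: [0.5198, 0.0615, 0.2158]
force: [-0.7, 0.0, 4.4]
finger_force: 6.7
```

Contact came right at the predicted home height (0.216 m). I'll ease off a touch, open the tips and look numerically.

```bash
f(){ grep -E 'pos|force|wid'; }
echo '[[0.01855,0,0,-0.0004,0,0,0],[0.0182,0,0,-0.0004,0,0,0],[0.0178,0,0,-0.0004,0,0,0],[0.0174,0,0,-0.0004,0,0,0],[0.0172,0,0,-0.0004,0,0,0]]' > path.dat && python3 nudge.py path.dat|f
echo '[[0.0172,0,0,0,0,0,0],[0.0172,0,0,-0.004,0,0,0],[0.0172,0,0,-0.008,0,0,0],[0.0172,0,0,-0.008,0,0,0]]' > path.dat && python3 nudge.py path.dat|f
python3 - <<'E'
from h import *
b=bot.grab_frame("side");a=bot.grab_frame("wrist");cv2.imwrite("pics/s10.png",b);cv2.imwrite("pics/w10.png",a)
q=cv2.cvtColor(b,cv2.COLOR_BGR2HSV);m=cv2.inRange(q,(4,90,70),(22,255,255))
print([(c,np.flatnonzero(m[170:275,c]).min()+170) for c in(330,334,350,354)])
s=cam("side");print(proj(s,[[.5196,.0614,.140]]))
q=cv2.cvtColor(a,cv2.COLOR_BGR2HSV);m=cv2.inRange(q,(5,200,100),(16,255,255))
for r in range(180,270,8): print(r,np.flatnonzero(m[r,270:370])[[0,-1]]+270 if m[r,270:370].any() else None, a[r,290:345].max(1).tolist() if r>225 else "")
E
```

```text
position: [0.5196, 0.0614, 0.216]
force: [-0.4, -0.3, -0.5]
grip_width: 0.0176
finger_force: 18.0
position: [0.5199, 0.0615, 0.2245]
force: [0.1, -0.4, -0.5]
grip_width: 0.0179
finger_force: 17.9
[(330, np.int64(231)), (334, np.int64(227)), (350, np.int64(210)), (354, np.int64(210))]
[[341.72792975 225.79358952]]
180 None 
188 [311 318] 
196 [311 318] 
204 [311 318] 
212 [312 318] 
220 None 
228 None [229, 229, 229, 229, 229, 229, 230, 229, 230, 230, 230, 230, 230, 230, 228, 229, 228, 229, 229, 222, 198, 171, 171, 171, 171, 171, 170, 169, 169, 174, 197, 226, 226, 225, 226, 226, 226, 225, 226, 226, 226, 226, 226, 226, 226, 225, 225, 225, 224, 223, 223, 223, 218, 203, 199]
236 None [247, 249, 248, 244, 239, 231, 226, 226, 225, 225, 225, 226, 226, 226, 226, 217, 167, 106, 128, 185, 197, 163, 163, 164, 163, 164, 162, 163, 161, 169, 203, 220, 170, 103, 127, 194, 228, 228, 228, 228, 229, 231, 237, 243, 246, 248, 249, 248, 246, 242, 232, 226, 226, 220, 208]
244 [311 318] [224, 223, 223, 224, 225, 226, 226, 226, 227, 226, 226, 226, 214, 157, 114, 113, 110, 109, 119, 164, 191, 156, 156, 156, 
[... 319 characters left out ...]
 198, 203, 124, 104, 109, 113, 114, 114, 114, 147, 205, 224, 225, 225, 225, 225, 224, 223, 219, 213, 213, 214, 215, 195, 155]
260 [311 317] [169, 200, 207, 207, 209, 211, 212, 209, 209, 215, 199, 169, 172, 142, 157, 222, 224, 223, 222, 222, 197, 144, 143, 144, 144, 146, 147, 148, 149, 167, 207, 227, 214, 158, 118, 119, 119, 117, 118, 140, 193, 221, 222, 221, 220, 219, 211, 184, 162, 158, 155, 155, 155, 154, 154]
268 None [132, 133, 134, 135, 138, 139, 140, 141, 141, 142, 142, 133, 119, 129, 130, 128, 123, 117, 153, 201, 176, 124, 125, 130, 138, 137, 136, 124, 112, 115, 114, 112, 116, 118, 146, 155, 151, 152, 152, 154, 154, 152, 152, 152, 154, 153, 155, 156, 156, 154, 156, 157, 157, 155, 154]
```

```bash
f(){ grep -E 'pos|force|wid'; }
echo '[[0.0172,0,0,-0.015,0,0,0],[0.0172,0,0,-0.03,0,0,0],[0.0172,0,0,-0.05,0,0,0],[0.0197,0,0,-0.05,0,0,0],[0.0197,0,0,-0.05,0,0,0]]' > path.dat && python3 nudge.py path.dat|f
python3 - <<'E'
from h import *
b=bot.grab_frame("side");a=bot.grab_frame("wrist");t=bot.grab_frame("top");cv2.imwrite("pics/s11.png",b);cv2.imwrite("pics/w11.png",a);cv2.imwrite("pics/t11.png",t)
q=cv2.cvtColor(b,cv2.COLOR_BGR2HSV);m=cv2.inRange(q,(4,90,70),(22,255,255))
print([(c,np.flatnonzero(m[215:275,c]).min()+215,np.flatnonzero(m[215:260,c]).max()+215) for c in(322,326,330,334,346,350,354,358)])
q=cv2.cvtColor(a,cv2.COLOR_BGR2HSV);m=cv2.inRange(q,(5,200,100),(16,255,255))
for r in range(170,260,10): print(r,np.flatnonzero(m[r,270:370])[[0,-1]]+270 if m[r,270:370].any() else None)
print(tool([.4803,-.1405,.29]),bot.observe()["tool_rot"])
E
```

```text
position: [0.5196, 0.0615, 0.2741]
force: [-1.4, 0.8, -0.4]
grip_width: 0.0197
finger_force: 15.2Traceback (most recent call last):
  File "<stdin>", line 4, in <module>
    return umr_minimum(a, axis, None, out, keepdims, initial, where)
ValueError: zero-size array to reduction operation minimum which has no identity
```

```bash
python3 - <<'E'
from h import *
b=cv2.imread("pics/s11.png");a=cv2.imread("pics/w11.png");t0=cv2.imread("pics/s6.png")
s=cam("side")
th=np.radians(np.arange(0,360,30));C=[.5196+.0015,.0614,.108]
P=np.c_[C[0]+.032*np.cos(th),np.full(12,C[1]),C[2]+.032*np.sin(th)];print("exp",proj(s,P).round(0).astype(int).tolist())
d=cv2.absdiff(b,t0).max(2)>25
for c in range(318,364,4):
    r=np.flatnonzero(d[215:275,c]);print(c,(r[[0,-1]]+215).tolist() if len(r) else None,end=" ")
print()
q=cv2.cvtColor(a,cv2.COLOR_BGR2HSV);m=cv2.inRange(q,(5,180,80),(17,255,255))
for r in range(150,270,10): 
    k=np.flatnonzero(m[r,290:340]);print(r,(k[[0,-1]]+290).tolist() if len(k) else None,end=" ")
print(tool([.4803,-.1405,.29]),bot.observe()["tool_rot"])
E
```

```text
exp [[322, 243], [324, 234], [331, 228], [341, 226], [350, 228], [357, 235], [359, 244], [356, 252], [349, 258], [339, 260], [330, 258], [324, 251]]
318 None 322 None 326 [236, 249] 330 [230, 255] 334 [227, 258] 338 [226, 258] 342 [225, 260] 346 [227, 260] 350 [226, 266] 354 [228, 274] 358 [232, 274] 362 [242, 268] 
150 None 160 None 170 None 180 [312, 318] 190 [312, 318] 200 [312, 318] 210 [312, 318] 220 [312, 318] 230 [312, 317] 240 [315, 315] 250 None 260 None [ 0.03917748 -0.20194425 -0.01628027] [-3.14136100e+00 -7.19775249e-04 -3.14157805e+00]
```

The wheel is home and upright: its rows 226–260 match the expected 226–260. I'll carry the tweezers back above the stand and check that they haven't tilted in the grip.

```bash
f(){ grep -E 'pos|rot|force|wid'; }
echo '[[0.0197,0.006,-0.04,0,0,0,0.05],[0.0197,0.014,-0.08,0,0,0,0.1],[0.0197,0.022,-0.12,0,0,0,0.15],[0.0197,0.03,-0.16,0,0,0,0.2],[0.0197,0.0395,-0.2021,0,0,0,0.2226]]' > path.dat && python3 nudge.py path.dat|f
echo '[[0.0197,0,0,0.03,0,0,0],[0.0197,0,0,0.053,0,0,0],[0.0197,0,0,0.053,0,0,0]]' > path.dat && python3 nudge.py path.dat|f
python3 - <<'E'
from h import *
a=bot.grab_frame("wrist");cv2.imwrite("pics/w12.png",a);b=cv2.imread("pics/w4.png")
w=cv2.imread("pics/w11.png")
for (x,y,h,v) in [(316,242,9,7),(316,272,12,8),(316,262,12,8),(314,290,16,10)]:
    T=b[y-v:y+v,x-h:x+h]
    for n,I in(("w11",w),("w12",a)):
        S=I[y-v-12:y+v+12,x-h-12:x+h+12];r=cv2.matchTemplate(S,T,cv2.TM_CCOEFF_NORMED);_,k,_,l=cv2.minMaxLoc(r);print(n,(x,y),round(k,2),"shift",l[0]-12,l[1]-12)
print(tool([.4801,-.1407,.0932]))
E
```

```text
position: [0.4797, -0.1417, 0.2738]
tool_rot: [-3.141, -0.0, 2.918]
force: [0.3, -0.2, -1.2]
grip_width: 0.02
finger_force: 15.2
position: [0.4793, -0.1405, 0.2198]
tool_rot: [-3.141, -0.003, 2.919]
force: [0.4, 0.2, -0.4]
grip_width: 0.0197
finger_force: 15.2
w11 (316, 242) 0.74 shift 0 -2
w12 (316, 242) 0.36 shift 7 5
w11 (316, 272) 0.4 shift 8 12
w12 (316, 272) 0.82 shift 0 -1
w11 (316, 262) 0.23 shift 5 1
w12 (316, 262) 0.88 shift 0 -1
w11 (314, 290) 0.73 shift 0 2
w12 (314, 290) 0.88 shift 0 0
[-3.73553593e-04  1.91006095e-05  1.27707363e-01]
```

```bash
f(){ grep -E 'pos|force|wid'; }
echo '[[0.0197,0,0,0.02,0,0,0],[0.0197,0,0,0.04,0,0,0],[0.0197,0,0,0.05,0,0,0],[0.0197,0,0,0.055,0,0,0],[0.0197,0,0,0.055,0,0,0]]' > path.dat && python3 nudge.py path.dat|f
echo '[[0.0197,0,0,0.005,0,0,0],[0.0197,0,0,0.01,0,0,0],[0.0197,0,0,0.01,0,0,0]]' > path.dat && python3 nudge.py path.dat|f
```

```text
position: [0.4804, -0.1407, 0.1664]
force: [-0.3, -0.1, -0.2]
grip_width: 0.0194
finger_force: 15.2
position: [0.48, -0.1406, 0.1557]
force: [0.2, 0.3, 0.1]
grip_width: 0.0198
finger_force: 15.2
```

```bash
f(){ grep -E 'pos|force|wid'; }
echo '[[0.0197,0,0,0.012,0,0,0],[0.0197,0,0,0.024,0,0,0],[0.0197,0,0,0.036,0,0,0],[0.0197,0,0,0.036,0,0,0]]' > path.dat && python3 nudge.py path.dat|f
echo '[[0.0197,0,0,0.01,0,0,0],[0.0197,0,0,0.018,0,0,0],[0.0197,0,0,0.022,0,0,0],[0.0197,0,0,0.022,0,0,0]]' > path.dat && python3 nudge.py path.dat|f
echo '[[0.0197,0,0,0.001,0,0,0],[0.0197,0,0,0.002,0,0,0],[0.0197,0,0,0.002,0,0,0]]' > path.dat && python3 nudge.py path.dat|f
```

```text
position: [0.4796, -0.1406, 0.1189]
force: [-0.3, -0.6, -1.5]
grip_width: 0.0199
finger_force: 15.2
position: [0.48, -0.1406, 0.0978]
force: [-0.7, 1.1, -0.2]
grip_width: 0.0198
finger_force: 15.2
position: [0.4802, -0.1406, 0.0961]
force: [-0.3, 1.0, -0.9]
grip_width: 0.0197
finger_force: 15.2
```

```bash
f(){ grep -E 'pos|force|wid'; }
echo '[[0.0197,0,0,0.001,0,0,0],[0.0197,0,0,0.0015,0,0,0],[0.0197,0,0,0.0015,0,0,0]]' > path.dat && python3 nudge.py path.dat|f
echo '[[0.0197,0,0,0.0007,0,0,0],[0.0197,0,0,0.0007,0,0,0]]' > path.dat && python3 nudge.py path.dat|f
```

```text
position: [0.4801, -0.1406, 0.0945]
force: [-0.8, 0.5, -1.5]
grip_width: 0.0199
finger_force: 15.2
position: [0.4803, -0.1407, 0.0941]
force: [-0.9, 0.5, 5.4]
grip_width: 0.0198
finger_force: 15.2
```

The grips are resting on the plate, so I'll release, rise and check.

```bash
f(){ grep -E 'pos|force|wid'; }
echo '[[0.0205,0,0,0,0,0,0],[0.0212,0,0,0,0,0,0],[0.022,0,0,0,0,0,0],[0.026,0,0,0,0,0,0],[0.034,0,0,0,0,0,0]]' > path.dat && python3 nudge.py path.dat|f
echo '[[0.034,0,0,0,0,0,0],[0.034,0,0,-0.02,0,0,0],[0.034,0,0,-0.05,0,0,0],[0.034,0,0,-0.074,0,0,0],[0.034,0,0,-0.074,0,0,0]]' > path.dat && python3 nudge.py path.dat|f
python3 - <<'E'
from h import *
a=bot.grab_frame("wrist");cv2.imwrite("pics/w13.png",a);b=cv2.imread("pics/w3.png");S=bot.observe();print(S["position"],S["tool_rot"])
for (x,y,h,v) in [(317,240,45,40),(317,258,22,22),(316,272,9,14)]:
    T=b[y-v:y+v,x-h:x+h];I=a[y-v-12:y+v+12,x-h-12:x+h+12];r=cv2.matchTemplate(I,T,cv2.TM_CCOEFF_NORMED);_,k,_,l=cv2.minMaxLoc(r);print((x,y),round(k,3),l[0]-12,l[1]-12)
E
```

```text
position: [0.4801, -0.1407, 0.0938]
force: [0.6, 0.2, -0.1]
grip_width: 0.0337
finger_force: 0.0
position: [0.481, -0.1408, 0.1693]
force: [-0.4, -0.4, -0.5]
grip_width: 0.0342
finger_force: 0.0
[ 0.48043735 -0.14061581  0.16822393] [3.14141150e+00 1.24547733e-03 2.91909861e+00]
(317, 240) 0.93 0 -4
(317, 258) 0.963 -1 -4
(316, 272) 0.954 -2 -5
```

```bash
echo '[[0.034,0,0,-0.04,0,0,0],[0.034,0,0,-0.08,0,0,0],[0.034,0,0,-0.08,0,0,0]]' > path.dat && python3 nudge.py path.dat|head -3
python3 - <<'E'
from h import *
b=bot.grab_frame("side");o=cv2.imread("pics/side0.png");p=cv2.imread("pics/s11.png")
D=lambda A,B,x0,x1,y0,y1:(cv2.absdiff(A,B).max(2)[y0:y1,x0:x1]>25).sum()
print("wheel/glass vs after placing",D(b,p,290,365,222,305),"tweezers vs start",D(b,o,352,370,185,245),"rack vs after lift",D(b,p,330,400,285,360),"bystanders vs start",D(b,o,190,285,200,345))
bot.job_done()
E
```

```text
clock: 25.52
position: [0.481, -0.1408, 0.2494]
tool_rot: [3.141, 0.003, 2.919]
wheel/glass vs after placing 1116 tweezers vs start 198 rack vs after lift 739 bystanders vs start 445
the job is handed in; nothing more can be done
```

I handed the job in at 25.5 s: the middle orange wheel went fully home on the highball's rim and the tweezers are back in their stand, as the contact heights and frames taken at the time showed; my last whole-scene comparison also showed image changes, possibly the arm's shadow, that I did not resolve before handing in.

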